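# Take the field reading inside a solenoid coil

## Task

Slide the coil carriage of the test fixture fully home against its stop, so that the coil stands under the hole in the steel yoke. Then take the cordless field pen out of its stand and lower its stem from above through the yoke's hole into the coil until the yellow band on the stem is level with the yoke's top face, without the pen ever touching the yoke or the coil. Finish while still holding the pen there, upright, centred in the hole and still; leave the other things on the bench alone.

Things in the scene. Friction and masses are not known exactly. Their poses are not given: they have to be found in the camera images.
- fixture: solenoid test fixture, fixed: aluminium base 300 x 110 x 12 mm with a rail along its x, and at its +x end a dark steel C-shaped yoke: back leg, and over the coil's place a level top leg 80 (x) x 54 x 12 mm, underside 90 mm and top face 102 mm above the bench. Two terminal posts 30 mm high on the base. Origin: centre of the base's underside; x points the way the carriage slides home, z up.
- yoke_hole (a point): centre of the round hole, 22 mm in diameter, right through the yoke's top leg; the point is on its axis, level with the yoke's top face (102 mm above the bench), 75 mm along +x from the fixture's origin. The yoke's front edge is 30 mm from it towards -x; its axes are the fixture's.
- carriage (a joint): slide of the coil carriage along the fixture's +x, in m: 0 = drawn right out, 0.110 = home against the rubber stop on the yoke's back leg, with the coil's bore exactly under the yoke's hole. Starts at 0 to 0.045. Friction about 2.5 N and a little damping; stays where it is left.
- carriage_post (a point): on the axis of the carriage's upright orange post, 64 mm above the bench. The post is 16 mm in diameter and stands free from 39 to 83 mm above the bench, over the 60 mm wide carriage plate (top face at 36 mm). It is 95 mm from the coil's axis on the -x side and moves with the carriage; at home it is 65 mm in front of the yoke's edge.
- coil_mid (a point): middle of the bore of the coil on the carriage, 61 mm above the bench. The coil, fast on the carriage, is a copper winding on a black bobbin, 54 mm in diameter, from 36 to 86 mm above the bench, with a straight bore 22 mm in diameter right through it.
- pen: cordless field pen, 160 mm long, about 80 g, loose: an aluminium stem 8 mm in diameter and 75 mm long with a fragile white tip, under a black round handle 22 mm in diameter and 85 mm long. Origin: end of the tip; z runs from tip to handle. Starts upright in its stand, tip 20 mm above the bench, the handle's lower end resting on the stand's collar.
- pen_band (a point): middle of the yellow band, 5 mm wide, round the pen's stem, 41 mm from the tip (when it is level with the yoke's top face the tip is at the middle of the coil).
- pen_handle (a point): a good place to grip on the pen's handle axis, 125 mm from the tip: 50 mm above the handle's lower end, 35 mm below its top.
- pen_stand: stand of the pen, fixed: dark round foot 76 mm in diameter, 12 mm thick, two thin posts and a blue collar 34 mm in diameter, from 70 to 95 mm above the bench, with a 13 mm hole in which the stem hangs; the pen clears it when lifted 80 mm straight up. Origin: centre of the foot's underside. Stands left or right of the fixture, the spare coil on the other side.
- spare_coil: bystander: a loose spare coil like the one on the carriage (54 mm in diameter, 50 mm high), standing on the bench; origin at the centre of its underside.
- pliers: bystander: long-nose pliers with red and black handles, 170 mm long, lying flat, 12 mm high; origin near the middle.
- screwdriver: bystander: blue screwdriver, 170 mm long, lying flat, 26 mm high; origin at the middle.
- tape: bystander: yellow roll of tape, 60 mm in diameter, 18 mm high, lying flat; origin at the centre of its underside.
- fitting_a: bystander: small brass push-in fitting, 18 mm wide, 28 mm high, standing; origin at the centre of its underside.
- fitting_b: bystander: a second fitting like fitting_a.
- meter: bystander: yellow and black multimeter, 190 x 90 x 40 mm, lying on its back; origin at the centre of its underside.

How it is judged:
On the way, in this order (a step that is already met when the one before it is completed fails the run):
1. the coil carriage is home against its stop (value of joint carriage above 0.107 m), for 0.2 s.
2. the held pen's stem is down through the yoke's hole and inside the coil's bore (value of joint carriage above 0.107 m and horizontal distance between pen and coil_mid below 0.007 m and z of pen in the frame of yoke_hole below -0.02 m and contact force between the fingers and pen above 1 N), for 0.2 s.
At the end, for the whole second after the job is handed in: Carriage home (joint above 0.107). Gripper holds the pen, upright within 5 degrees, still (under 10 mm/s); band level with the yoke's top face within 5 mm; band within 4 mm of the hole's axis, tip within 4 mm of the coil's axis; pen touching neither yoke nor coil (value of joint carriage above 0.107 m and horizontal distance between pen and coil_mid below 0.004 m and horizontal distance between pen_band and yoke_hole below 0.004 m and z of pen_band in the frame of yoke_hole between -0.005 and 0.005 m and angle between pen's own z axis and vertical below 0.087 rad and contact force between pen and fixture below 0.1 N and contact force between the fingers and pen above 1 N and linear speed of pen below 0.01 m/s); the arm keeps its last pose, push and grip.
It fails at once if the pen touches the fixture (yoke, coil, carriage or base) (contact force between pen and fixture above 0.3 N).
It fails at once if a bystander is shifted by more than 20 mm (distance of any of spare_coil, pliers, screwdriver, tape, fitting_a, fitting_b, meter from where it was at the start of the episode above 0.02 m).
It also fails if it takes over 64 s, if anything falls off the work surface, if the arm or the gripper's body presses on something with over 40 N, if the wrist force passes 120 N, or if a joint passes its speed limit or range.

## Robot

A 6-joint arm with a two-finger parallel gripper is mounted at the origin on the work surface. World frame = base frame: x ahead of the robot, y to its left, z up, the work surface at z = 0. Lengths are in m, angles in rad, forces in N, time in s.
With the tool pointing down it reaches from about 0.35 to 0.725 m from the base axis. Payload 6 kg.
Tool frame: the origin (TCP) lies at the very end of the fingers, on their centre line; the grasp point (between the pads) lies 19 mm behind it; z points along the fingers, y is the line along which they close (so a half turn about z gives the same grasp; the last joint's range is limited). The gripper opens to 85 mm and grips with 20 to 120 N. Pads are 22 mm wide; open, the fingers measure 114 mm over their backs; the gripper's body (76 mm by 85 mm) begins 54 mm behind the grasp point. The pads swing forward as they close: fully open they stand 13 mm farther back than shut.
Start: joints at [1.626, 0.04, 0.085, 0, -1.615, -0.334], TCP at [0.165, 0.577, 0.231] pointing down, gripper open.
Joint ranges: [-2.56, 2.56], [-1.29, 2.01], [-1.08, 1.49], [-3.29, 1.98], [-2.81, -0.18], [-2.99, 2.99]. Speed limits (rad/s): [2.57, 2.57, 3.01, 3.14, 3.14, 3.14].

## Interface

Orientations are given as a rotation vector (axis times angle).
In Python, from bench import ctrl gives the robot as it stands.
- The arm moves only by the tool drive_tool, never from a script. Its arguments are lists of equal length, an entry for each row: "linear": the shift along the tool's x, y, z in m, a list of three; "delta_rot": the turn, a rotation vector about the tool's x, y, z in rad, a list of three. In form: {"linear": [[tx, ty, tz], ...], "delta_rot": [[wx, wy, wz], ...]}. A call has 1 to 20 rows; each row shifts and turns the commanded pose from where the row before left it, along the tool's axes as they then stand; what a row does not reach is not made up. A row lasts 1/10 s, in which the tool goes at most 50 mm and 8.59 degrees, less where a joint would pass 70% of its speed; a pose out of reach is approached as far as the arm can. A call with a gripper value outside its range is refused whole. "hand" is the closure, from 0 (fully open) to 1 (shut), set as the call begins (left out, the last holds). The fingers move at their own pace and stop on an object; "newtons" is the grip in N (left out, the last holds). Time passes only in rows, so rows that do not move let the fingers close. It gives the time, the measured TCP pose, the force, the opening and the grip force at its end, in the units of the state.
- ctrl.sense(): the state, without advancing time (a new reading comes with each control period).
- ctrl.snapshot(name): name is "side" or "top" or "wrist"; returns the picture (480x640x3 uint8, red, green, blue); there is no depth.
- ctrl.camera_model(name): a dict with "fx", "fy", "cx", "cy" (pixels), "k1" (the pictures are not rectified: a ray, as slopes to the right and down, at radius r is drawn at 1 + k1 r^2 times it, then the intrinsics apply), "R" (3x3) and "t" (3): a world point X has camera coordinates R X + t; the wrist camera has in their place "hand_eye" (4x4, takes a point from camera to tool coordinates, whose origin is the TCP and whose axes are the flange's). Camera axes: x right, y down, z forward; pixel columns grow to the right and rows downward; lengths in m; the calibration is good to about 2 mm. A picture is of the moment at which its call begins: read the wrist's pose just before it. camera_model takes no time and is no camera call.
- ctrl.sign_off(): hands the job in; it is judged then, once.
Trained networks look in the newest picture that a camera, given by its name, has taken for a name from the list of things; names that differ only in an ending like _2 or _b are one class to them, and where a whole thing is asked for, a point or a joint stands for the part that bears it (a point fixed in the world has none). Each returns a list of dicts, best first, with "conf" (0 to 1); they miss things now and then, are a little off and sometimes report something else, mostly with a low value. They report only what shows in the picture. A call takes as long as a camera call.
- ctrl.spot_in(camera, target): "bbox" ([left, top, right, bottom] in pixels, round what is visible of it).
- ctrl.outline_of(camera, target): "mask" (480x640 bool, what is visible of it) and "bbox" ([left, top, right, bottom] in pixels, round what is visible of it).
The state is a dict: "t": time; "joints": joint angles; "joint_velocities": joint speeds; "joint_efforts": joint torques, N m; "position": TCP position; "eef_rot": TCP orientation; "wrist_force": force on the tool from outside, world axes, zero at the start; "ft_torque": the same for the moment, N m; "grip_width": opening from 0.0 (shut) to 1.0 (fully open); "grasp_force": force on a finger pad.
Only numpy, scipy, OpenCV 4.12 (cv2) and the standard library are available. Lean on these libraries where they do the work, as an engineer would, in place of code of your own. Each camera call takes 0.05 s, during which the arm holds its last target. There are 200 camera calls.

## Working session

There is one attempt and no reset: what is moved stays moved. The work goes in short steps, Python scripts to look and compute and a tool call to move; the robot and the scene stay as the last step left them, time stands still between calls to the robot, and variables do not carry over. Pictures are saved under pics/ and viewed, at most 10 in all, crops included, and the job is handed in when it is done.

Besides the shell and the picture viewer there is one more tool, called after "Call:" by a JSON object that holds its "name" and its "arguments". drive_tool: Moves the arm, as the interface text tells. Its arguments: {"type":"object","properties":{"linear":{"type":"array","items":{"type":"array","items":{"type":"number"}}},"delta_rot":{"type":"array","items":{"type":"array","items":{"type":"number"}}},"hand":{"type":"number"},"newtons":{"type":"number"}},"required":["linear","delta_rot"]}

```bash
mkdir -p pics; cat > h.py <<'E'
import numpy as np, cv2
from bench import ctrl
from scipy.spatial.transform import Rotation as R
def cam(n,st=None):
    m=ctrl.camera_model(n)
    if 'hand_eye' in m and m.get('hand_eye') is not None:
        st=st or ctrl.sense()
        T=np.eye(4);T[:3,:3]=R.from_rotvec(st['eef_rot']).as_matrix();T[:3,3]=st['position']
        W=T@np.array(m['hand_eye']);Rc=W[:3,:3].T;t=-Rc@W[:3,3]
    else: Rc=np.array(m['R']);t=np.array(m['t'])
    return dict(K=np.array([[m['fx'],0,m['cx']],[0,m['fy'],m['cy']],[0,0,1.]]),d=np.array([m['k1'],0,0,0.]),R=Rc,t=t)
def ray(c,uv):
    p=cv2.undistortPointsIter(np.array(uv,float).reshape(1,1,2),c['K'],c['d'],None,None,(3,50,1e-10)).ravel()
    return -c['R'].T@c['t'], c['R'].T@np.array([p[0],p[1],1])
def atz(c,uv,z):
    o,d=ray(c,uv); return o+d*(z-o[2])/d[2]
def proj(c,X):
    return cv2.projectPoints(np.array(X,float).reshape(-1,1,3),cv2.Rodrigues(c['R'])[0],c['t'],c['K'],c['d'])[0].reshape(-1,2)
def tri(rs):
    A=0;b=0
    for o,d in rs:
        d=d/np.linalg.norm(d);P=np.eye(3)-np.outer(d,d);A=A+P;b=b+P@o
    return np.linalg.solve(A,b)
def save(n,f):
    im=ctrl.snapshot(n);cv2.imwrite('pics/'+f,im[:,:,::-1]);return im
E
python3 - <<'E'
from h import *
print(ctrl.sense())
for n in['top','side','wrist']:
    save(n,n+'0.png')
    c=cam(n);print(n,c['K'][0,0],-c['R'].T@c['t'],c['R'][2])
    for t in['fixture','carriage','pen','pen_stand','spare_coil','carriage_post','pen_handle']:
        r=ctrl.spot_in(n,t)
        print(t,[(np.round(x['bbox']).tolist(),round(x['conf'],2)) for x in r[:2]])
E
```

```text
{'t': 0.0, 'joints': array([ 1.62573294e+00,  4.08274873e-02,  8.37934093e-02, -4.67529977e-04,
       -1.61549965e+00, -3.33702489e-01]), 'joint_velocities': array([-3.00462043e-04,  7.69880173e-04,  6.21457950e-05, -1.31400054e-03,
        2.74982841e-04, -2.52721614e-04]), 'joint_efforts': array([ 2.83921172e-04, -3.68202567e+01,  3.47421885e+01,  6.93226442e+00,
       -5.29527562e-03,  1.94617621e-05]), 'position': array([0.16492955, 0.57654081, 0.23025965]), 'eef_rot': array([ 3.10935219e+00, -4.36186735e-01, -1.92782614e-04]), 'wrist_force': array([ 0.35189208,  0.58931253, -0.31351872]), 'ft_torque': array([-0.02524993,  0.01968652, -0.02660838]), 'grasp_force': 0.0, 'grip_width': 0.9987015021357217}
top 494.08065426970785 [4.23017541e-01 1.08210047e-03 1.19108086e+00] [ 0.1416341   0.03006415 -0.98946244]
fixture [([291.0, 214.0, 425.0, 275.0], 0.8)]
carriage [([353.0, 222.0, 416.0, 257.0], 0.68)]
pen [([378.0, 167.0, 401.0, 189.0], 0.74), ([175.0, 280.0, 192.0, 291.0], 0.73)]
pen_stand [([182.0, 271.0, 216.0, 304.0], 0.75), ([174.0, 278.0, 197.0, 293.0], 0.55)]
spare_coil [
[... 217 characters left out ...]
.62212769 -0.61723798]
fixture [([291.0, 231.0, 437.0, 355.0], 0.67)]
carriage [([349.0, 263.0, 423.0, 331.0], 0.74), ([289.0, 231.0, 438.0, 355.0], 0.54)]
pen [([208.0, 169.0, 223.0, 230.0], 0.64), ([358.0, 220.0, 366.0, 235.0], 0.37)]
pen_stand [([209.0, 204.0, 240.0, 248.0], 0.78), ([415.0, 398.0, 451.0, 450.0], 0.18)]
spare_coil [([412.0, 402.0, 451.0, 449.0], 0.86), ([206.0, 202.0, 240.0, 247.0], 0.59)]
carriage_post []
pen_handle [([204.0, 170.0, 220.0, 230.0], 0.88), ([292.0, 230.0, 435.0, 353.0], 0.6)]
wrist 431.0295615503468 [0.24598111 0.55366955 0.37264444] [-0.3138868   0.08902504 -0.94527753]
fixture []
carriage []
pen []
pen_stand []
spare_coil []
carriage_post []
pen_handle []
```

View pics/top0.png

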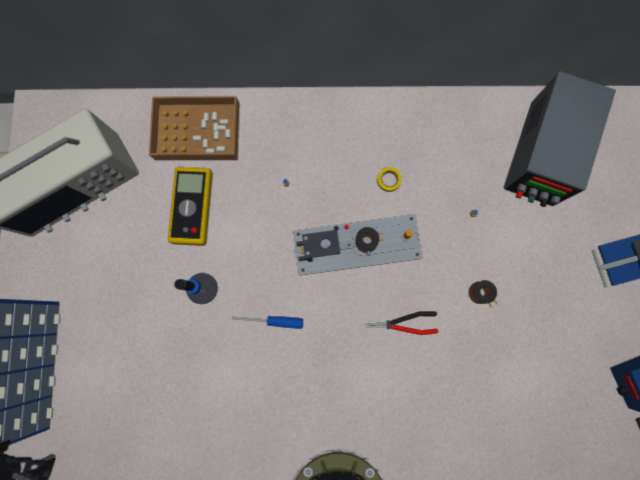

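View pics/side0.png

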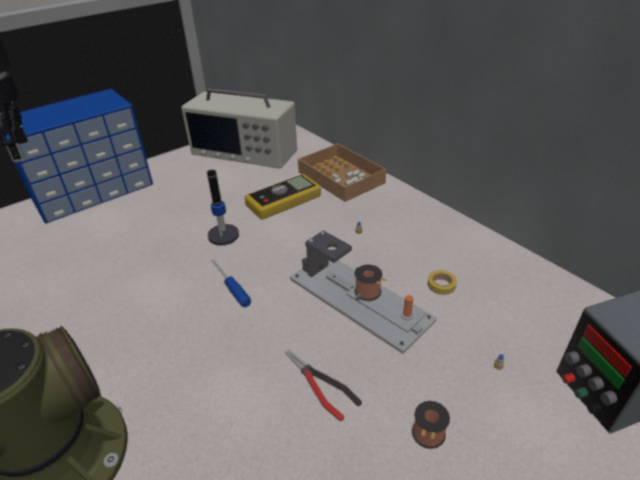

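The top view shows the yoke hole at about (325,244), the coil at (367,240), the post at (409,235), and the pen top at (181,285). So the fixture's +x points along world +y, and nothing stands between the parts. Next I work out rough positions.

```bash
python3 - <<'E'
from h import *
c=cam('top');s=cam('side')
for n,uv,z in[('hole',(325,244),.102),('coil',(367,239.5),.086),('post',(409,234.5),.083),('foot',(202,288.5),.012),('pentop',(179.5,284.5),.18),('meter',(190,206),.04),('screwd',(267,322),.02),('spare',(483,292),.05)]:
    print(n,atz(c,uv,z).round(4))
# fixture base corners at z=.012
C=[atz(c,u,.012) for u in[(293,230),(417,215),(422,259),(299,275)]]
print(np.round(C,3),np.mean(C,0))
print('tri post',tri([ray(c,(409,234.5)),ray(s,(408.5,297))]),'pentop',tri([ray(c,(179.5,284.5)),ray(s,(212.5,172))]))
a=cv2.imread('pics/top0.png')[205:285,280:430];b=cv2.imread('pics/side0.png')[225:325,285:435]
cv2.imwrite('pics/c.png',np.hstack([cv2.resize(a,None,fx=2.6,fy=5,interpolation=3)[:400],cv2.resize(b,None,fx=2.6,fy=4,interpolation=3)]))
m=ctrl.camera_model('wrist');print(np.round(m['hand_eye'],3))
print(R.from_rotvec(ctrl.sense()['eef_rot']).as_matrix().round(3))
E
```

```text
hole [0.5757 0.032  0.102 ]
coil [ 0.5885 -0.0623  0.086 ]
post [ 0.6007 -0.1574  0.083 ]
foot [0.4796 0.329  0.012 ]
pentop [0.4795 0.3295 0.18  ]
meter [0.6756 0.3587 0.04  ]
screwd [0.4017 0.1694 0.02  ]
spare [ 0.4735 -0.3282  0.05  ]
[[ 0.622  0.112  0.012]
 [ 0.66  -0.188  0.012]
 [ 0.553 -0.197  0.012]
 [ 0.513  0.096  0.012]] [ 0.58711745 -0.04411269  0.012     ]
tri post [ 0.60211702 -0.1585254   0.08325021] pentop [0.48209894 0.32976008 0.17532701]
[[-0.    -0.945 -0.326  0.084]
 [ 1.    -0.001  0.001 -0.   ]
 [-0.001 -0.326  0.945 -0.141]
 [ 0.     0.     0.     1.   ]]
[[ 0.961 -0.275  0.   ]
 [-0.275 -0.961 -0.   ]
 [ 0.     0.    -1.   ]]
```

Call:
{"name": "drive_tool", "arguments": {"linear": [[0,0,0],[0,0,0],[0,0,0],[0,0,0],[0,0,0],[0,0,0],[0,0,0],[0,0,0]], "delta_rot": [[0,0,0.145],[0,0,0.145],[0,0,0.145],[0,0,0.145],[0,0,0.145],[0,0,0.145],[0,0,0.145],[0,0,0.145]]}}

```text
t: 2.0
position: [0.1651, 0.5768, 0.2313]
eef_rot: [2.357, -2.077, 0.0]
wrist_force: [0.6, -0.4, -0.8]
grip_width: 1.0
grasp_force: 0.0
```

Call:
{"name": "drive_tool", "arguments": {"linear": [[0.039,-0.017,0],[0.039,-0.017,0],[0.039,-0.017,0],[0.039,-0.017,0],[0.039,-0.017,0],[0.039,-0.017,0],[0.039,-0.017,0],[0.039,-0.017,0],[0.039,-0.017,0],[0.039,-0.017,0],[0.039,-0.017,0],[0.039,-0.017,0],[0.039,-0.017,0],[0.039,-0.017,0],[0.039,-0.017,0],[0.039,-0.017,0],[0.039,-0.017,0],[0.039,-0.017,0],[0.039,-0.017,0],[0.039,-0.017,0]], "delta_rot": [[0,0,0],[0,0,0],[0,0,0],[0,0,0],[0,0,0],[0,0,0],[0,0,0],[0,0,0],[0,0,0],[0,0,0],[0,0,0],[0,0,0],[0,0,0],[0,0,0],[0,0,0],[0,0,0],[0,0,0],[0,0,0],[0,0,0],[0,0,0]]}}

```text
t: 4.0
position: [0.6055, -0.1534, 0.2313]
eef_rot: [-2.363, 2.07, -0.0]
wrist_force: [0.2, 0.8, -0.4]
grip_width: 1.002
grasp_force: 0.0
```

Call:
{"name": "drive_tool", "arguments": {"linear": [[0,0,0],[0,0,0]], "delta_rot": [[0,0,0],[0,0,0]]}}

```text
t: 4.2
position: [0.6048, -0.1525, 0.2302]
eef_rot: [2.36, -2.071, -0.002]
wrist_force: [0.2, 0.8, 0.6]
grip_width: 1.0
grasp_force: 0.0
```

```bash
python3 - <<'E'
from h import *
s=ctrl.sense();print(s['position'],R.from_rotvec(s['eef_rot']).as_matrix().round(3),s['joints'].round(2))
im=save('wrist','w1.png');c=cam('wrist',s)
for n,X in[('hole',(.576,.031,.102)),('post',(.601,-.158,.083)),('coil',(.5885,-.062,.086))]:print(n,proj(c,X))
E
```

```text
[ 0.60481844 -0.15254177  0.23022553] [[ 0.13  -0.992 -0.002]
 [-0.992 -0.13  -0.   ]
 [-0.     0.002 -1.   ]] [ 0.07  0.1   0.15 -0.   -1.62  0.06]
hole [[327.72120963 446.21431616]]
post [[328.14073846 212.60610893]]
coil [[327.56486561 336.38047351]]
```

View pics/w1.png

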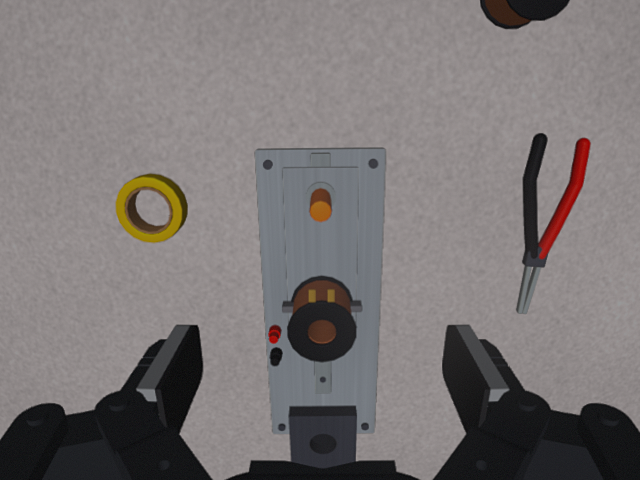

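The wrist view shows the post's top at about (320.5,211), the coil bore at (322,331), and the yoke hole at (323,444). The fixture axis is nearly vertical in the picture.

```bash
cat > m.py <<'E'
from h import *
im=cv2.imread('pics/w1.png');hsv=cv2.cvtColor(im,cv2.COLOR_BGR2HSV)
s=ctrl.sense();c=cam('wrist',s)
m=((hsv[...,0]>8)&(hsv[...,0]<20)&(hsv[...,1]>190)&(hsv[...,2]>215)).astype(np.uint8);m[:190]=0;m[230:]=0
ys,xs=np.nonzero(m);print('post top',len(xs),xs.mean(),ys.mean(),xs.min(),xs.max(),ys.min(),ys.max())
g=im.max(2);w=g[430:460,305:342]
print(w[::3,::2])
p=atz(c,(xs.mean(),ys.mean()),.083)
k=atz(c,(322,331),.086);h=atz(c,(323,444),.102)
print(p,k,h,np.linalg.norm(k[:2]-p[:2]),np.linalg.norm(h[:2]-p[:2]))
RT=R.from_rotvec(s['eef_rot']).as_matrix()
print('tool delta to post',RT.T@(p-s['position']), 'axis in tool',RT.T@((h-p)/np.linalg.norm((h-p)[:2])))
E
python3 m.py
```

```text
m.py:5: RuntimeWarning: Mean of empty slice.
  ys,xs=np.nonzero(m);print('post top',len(xs),xs.mean(),ys.mean(),xs.min(),xs.max(),ys.min(),ys.max())
  ret = ret.dtype.type(ret / rcount)
Traceback (most recent call last):
  File "m.py", line 5, in <module>
    ys,xs=np.nonzero(m);print('post top',len(xs),xs.mean(),ys.mean(),xs.min(),xs.max(),ys.min(),ys.max())
                                                                     ~~~~~~^^
ValueError: zero-size array to reduction operation minimum which has no identity
```

```bash
sed -i 's/&(hsv\[...,2\]>215)/\&(hsv[...,2]>195)/;s/>190)/>150)/' m.py; python3 -c "
import cv2;im=cv2.imread('pics/w1.png');print(cv2.cvtColor(im,40)[185:222:3,320])"; python3 m.py
```

```text
[[102  21 119]
 [ 10 101 104]
 [ 10 173 100]
 [  9 169 101]
 [ 11 181 100]
 [ 12 178 113]
 [ 17 199 159]
 [ 17 211 157]
 [ 16 211 157]
 [ 16 218 157]
 [ 16 219 157]
 [ 15 218 158]
 [ 11 151 150]]m.py:5: RuntimeWarning: Mean of empty slice.
  ys,xs=np.nonzero(m);print('post top',len(xs),xs.mean(),ys.mean(),xs.min(),xs.max(),ys.min(),ys.max())
  ret = ret.dtype.type(ret / rcount)
Traceback (most recent call last):
  File "m.py", line 5, in <module>
    ys,xs=np.nonzero(m);print('post top',len(xs),xs.mean(),ys.mean(),xs.min(),xs.max(),ys.min(),ys.max())
                                                                     ~~~~~~^^
ValueError: zero-size array to reduction operation minimum which has no identity
```

```bash
sed -i 's/>195)/>135)/' m.py; python3 m.py
```

```text
post top 330 320.030303030303 210.94545454545454 310 330 201 221
[[58 57 57 57 56 59 56 59 57 58 58 58 60 57 58 59 58 61 61]
 [57 57 58 59 58 60 60 57 57 52 56 58 59 59 57 60 57 59 60]
 [59 58 56 58 53 36 39 38 37 38 39 38 36 42 55 58 58 59 61]
 [57 58 58 36 37 36 38 38 36 38 37 37 36 37 33 49 59 61 60]
 [57 58 47 27 31 36 36 37 38 37 38 37 38 38 37 34 58 60 60]
 [59 58 50 28 29 30 35 35 37 34 40 37 38 35 35 34 57 60 60]
 [59 58 57 37 31 32 39 33 36 37 37 39 40 37 35 51 59 59 59]
 [60 58 57 57 51 34 34 35 35 36 39 36 37 42 56 58 58 59 60]
 [60 59 58 58 57 57 57 57 54 53 57 57 59 58 59 59 59 61 61]
 [59 57 57 56 56 59 56 57 58 58 59 57 59 58 56 59 59 60 59]]
[ 0.60678372 -0.15746494  0.083     ] [ 0.59321967 -0.06491933  0.086     ] [0.57983204 0.03060709 0.102     ] 0.09353434579969455 0.1899933728080373
tool delta to post [ 0.00592517 -0.0014016   0.148006  ] axis in tool [-0.9999391   0.01100389 -0.10000702]
```

Call:
{"name": "drive_tool", "arguments": {"linear": [[0.003,-0.001,0.03],[0.003,0,0.04],[0,0,0.04],[0,0,0.04],[0,0,0.032],[0,0,0],[0,0,0]], "delta_rot": [[0,0,0],[0,0,0],[0,0,0],[0,0,0],[0,0,0],[0,0,0],[0,0,0]]}}

```text
t: 4.95
position: [0.6069, -0.1569, 0.051]
eef_rot: [2.365, -2.068, 0.002]
wrist_force: [0.0, 0.9, 0.7]
grip_width: 1.004
grasp_force: 0.0
```

Call:
{"name": "drive_tool", "arguments": {"linear": [[0,0,0],[0,0,0],[0,0,0],[0,0,0],[0,0,0],[0,0,0],[0,0,0],[0,0,0]], "delta_rot": [[0,0,0],[0,0,0],[0,0,0],[0,0,0],[0,0,0],[0,0,0],[0,0,0],[0,0,0]], "hand": 1, "newtons": 20}}

```text
t: 5.75
position: [0.6068, -0.1575, 0.0498]
eef_rot: [-2.363, 2.07, -0.001]
wrist_force: [-0.7, -0.1, 3.4]
grip_width: 0.18
grasp_force: 21.4
```

Call:
{"name": "drive_tool", "arguments": {"linear": [[-0.008,0,0],[-0.008,0,0],[-0.008,0,0],[-0.008,0,0],[-0.008,0.001,0],[-0.008,0,0],[-0.008,0,0],[-0.008,0,0],[-0.008,0,0],[-0.008,0,0],[-0.006,0,0],[-0.004,0,0],[0,0,0],[0,0,0]], "delta_rot": [[0,0,0],[0,0,0],[0,0,0],[0,0,0],[0,0,0],[0,0,0],[0,0,0],[0,0,0],[0,0,0],[0,0,0],[0,0,0],[0,0,0],[0,0,0],[0,0,0]]}}

```text
t: 7.15
position: [0.5941, -0.0672, 0.0498]
eef_rot: [-2.363, 2.068, 0.0]
wrist_force: [3.5, 2.0, 7.6]
grip_width: 0.179
grasp_force: 21.7
```

Call:
{"name": "drive_tool", "arguments": {"linear": [[-0.002,0,0],[-0.002,0,0],[-0.001,0,0],[0,0,0]], "delta_rot": [[0,0,0],[0,0,0],[0,0,0],[0,0,0]]}}

```text
t: 7.55
position: [0.5935, -0.0631, 0.0498]
eef_rot: [-2.363, 2.069, -0.001]
wrist_force: [4.1, -0.5, 5.5]
grip_width: 0.18
grasp_force: 21.6
```

Call:
{"name": "drive_tool", "arguments": {"linear": [[-0.001,0,0],[-0.001,0,0],[-0.001,0,0],[0,0,0]], "delta_rot": [[0,0,0],[0,0,0],[0,0,0],[0,0,0]]}}

```text
t: 7.95
position: [0.5934, -0.0627, 0.0498]
eef_rot: [2.361, -2.07, 0.006]
wrist_force: [9.1, -11.4, 2.0]
grip_width: 0.181
grasp_force: 21.3
```

Call:
{"name": "drive_tool", "arguments": {"linear": [[-0.002,0,0],[-0.002,0,0],[0,0,0]], "delta_rot": [[0,0,0],[0,0,0],[0,0,0]]}}

```text
t: 8.25
position: [0.5933, -0.0621, 0.0499]
eef_rot: [2.357, -2.07, 0.011]
wrist_force: [14.6, -24.2, -1.0]
grip_width: 0.182
grasp_force: 21.1
```

Call:
{"name": "drive_tool", "arguments": {"linear": [[0.003,-0.001,0],[0.002,-0.001,0],[0,0,0]], "delta_rot": [[0,0,0],[0,0,0],[0,0,0]]}}

```text
t: 8.55
position: [0.5934, -0.0623, 0.0498]
eef_rot: [2.359, -2.069, -0.002]
wrist_force: [-4.4, -3.9, 9.3]
grip_width: 0.179
grasp_force: 22.2
```

Call:
{"name": "drive_tool", "arguments": {"linear": [[0,0,0],[0,0,0],[0,0,0],[0,0,0],[0,0,0],[0,0,0],[0,0,-0.02],[0,0,-0.04],[0,0,-0.05],[0,0,-0.05],[0,0,-0.05],[0,0,0],[0,0,0]], "delta_rot": [[0,0,0],[0,0,0],[0,0,0],[0,0,0],[0,0,0],[0,0,0],[0,0,0],[0,0,0],[0,0,0],[0,0,0],[0,0,0],[0,0,0],[0,0,0]], "hand": 0}}

```text
t: 9.85
position: [0.5953, -0.0609, 0.2611]
eef_rot: [-2.361, 2.068, -0.003]
wrist_force: [0.6, 0.2, -1.0]
grip_width: 1.0
grasp_force: 0.0
```

```bash
cat > hole.py <<'E'
import sys
from h import *
s=ctrl.sense();f=sys.argv[1];im=save('wrist',f);c=cam('wrist',s)
print(s['position'],R.from_rotvec(s['eef_rot']).as_matrix().round(3).tolist())
e=proj(c,(float(sys.argv[2]),float(sys.argv[3]),.102))[0];print('expected',e)
u,v=e.astype(int);r=60
y0,x0=max(v-r,0),max(u-r,0)
w=im[y0:v+r,x0:u+r];cv2.imwrite('pics/crop_'+f,cv2.resize(w[:,:,::-1],None,fx=4,fy=4,interpolation=0))
g=cv2.GaussianBlur(w.max(2),(3,3),0)
for th in(44,48,75):
  for inv in(0,1):
    m=(g<th).astype(np.uint8) if inv==0 else (g>=th).astype(np.uint8)
    n,_,st,ce=cv2.connectedComponentsWithStats(m)
    for i in range(1,n):
        x,y,ww,hh,a=st[i]
        if 250<a<2500 and .6<ww/hh<1.7 and x>0 and y>0:
            q=ce[i]+[x0,y0];print(th,inv,st[i],q,atz(c,q,.102))
E
python3 hole.py w2.png .5798 .0306
```

```text
[ 0.59530605 -0.06093597  0.261119  ] [[0.132, -0.991, 0.003], [-0.991, -0.132, 0.001], [-0.001, -0.003, -1.0]]
expected [326.95273793 327.29348546]
```

View pics/w2.png

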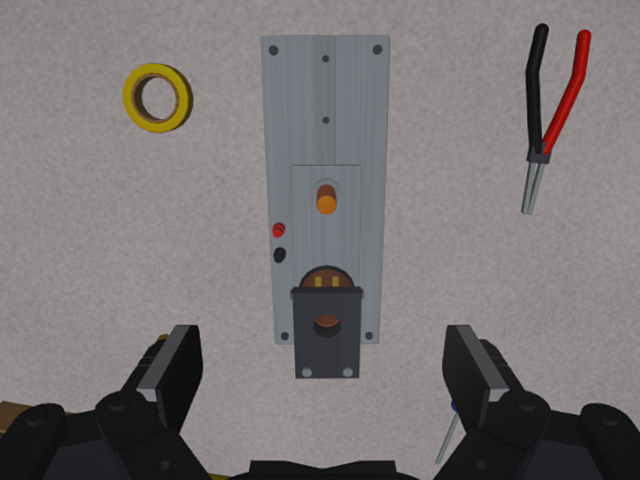

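The carriage is home: the coil is under the yoke, the post is at (326,204), and the hole at (327,326) is where I expected it. Next is the pen.

Call:
{"name": "drive_tool", "arguments": {"linear": [[-0.033,0.005,0],[-0.034,0.005,0],[-0.034,0.005,0],[-0.034,0.005,0],[-0.034,0.005,0],[-0.034,0.005,0],[-0.034,0.005,0],[-0.033,0.005,0],[-0.033,0.005,0],[-0.033,0.005,0],[-0.033,0.005,0],[-0.033,0.005,0],[0,0,0],[0,0,0],[0,0,0]], "delta_rot": [[0,0,0],[0,0,0],[0,0,0],[0,0,0],[0,0,0],[0,0,0],[0,0,0],[0,0,0],[0,0,0],[0,0,0],[0,0,0],[0,0,0],[0,0,0],[0,0,0],[0,0,0]]}}

```text
t: 11.4
position: [0.4824, 0.3288, 0.2583]
eef_rot: [2.361, -2.069, 0.0]
wrist_force: [0.2, -0.2, -0.5]
grip_width: 0.999
grasp_force: 0.0
```

```bash
python3 - <<'E'
from h import *
s=ctrl.sense();im=save('wrist','w3.png');c=cam('wrist',s)
print(s['position'],proj(c,[(.481,.33,.18),(.481,.33,.095),(.481,.33,.012)]))
for n in('pen_handle','pen_stand'):print([(np.round(x['bbox']).tolist(),round(x['conf'],2)) for x in ctrl.spot_in('wrist',n)[:2]])
E
```

```text
[0.48239493 0.32875438 0.25834349] [[324.10886964 257.44222798]
 [323.44996676 215.45426225]
 [323.06516012 191.01028529]]
[([300.0, 202.0, 338.0, 272.0], 0.87)]
[([278.0, 150.0, 365.0, 231.0], 0.61)]
```

View pics/w3.png

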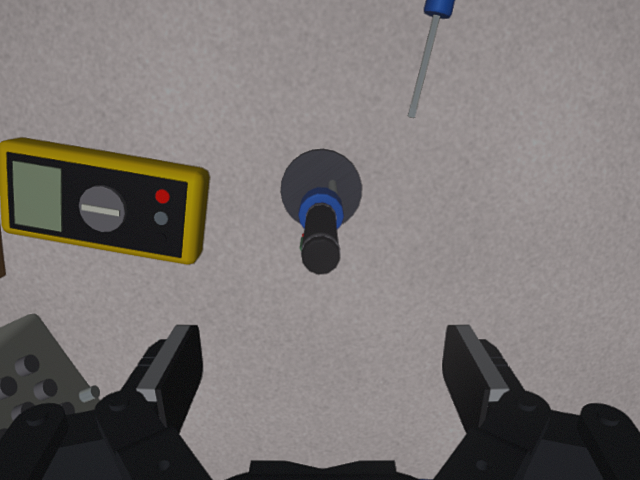

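The pen's top is at about (320.5,255), and it stands upright between the open fingers.

```bash
python3 - <<'E'
from h import *
s=ctrl.sense();c=cam('wrist',s)
RT=R.from_rotvec(s['eef_rot']).as_matrix()
for uv,z in[((320.5,255),.18),((321.3,187),.012)]:
    p=atz(c,uv,z);print(p,RT.T@(p-s['position']))
E
```

```text
[0.48349613 0.32910786 0.18      ] [-0.00042255 -0.00084838  0.07919804]
[0.48362127 0.32684357 0.012     ] [ 0.00180024 -0.00069111  0.24719857]
```

Call:
{"name": "drive_tool", "arguments": {"linear": [[0,-0.001,0.03],[0,0,0.04],[0,0,0.035],[0,0,0.026],[0,0,0],[0,0,0]], "delta_rot": [[0,0,0],[0,0,0],[0,0,0],[0,0,0],[0,0,0],[0,0,0]]}}

```text
t: 12.15
position: [0.484, 0.3291, 0.1294]
eef_rot: [-2.362, 2.07, -0.001]
wrist_force: [0.8, 0.2, 1.8]
grip_width: 0.999
grasp_force: 0.0
```

Call:
{"name": "drive_tool", "arguments": {"linear": [[0,0,0],[0,0,0],[0,0,0],[0,0,0],[0,0,0],[0,0,0],[0,0,0],[0,0,0]], "delta_rot": [[0,0,0],[0,0,0],[0,0,0],[0,0,0],[0,0,0],[0,0,0],[0,0,0],[0,0,0]], "hand": 1, "newtons": 40}}

```text
t: 12.95
position: [0.4835, 0.3297, 0.1289]
eef_rot: [-2.363, 2.069, -0.0]
wrist_force: [-1.4, 0.8, 4.4]
grip_width: 0.246
grasp_force: 39.2
```

Call:
{"name": "drive_tool", "arguments": {"linear": [[0,0,-0.01],[0,0,-0.02],[0,0,-0.03],[0,0,-0.03],[0,0,-0.025],[0,0,-0.01],[0,0,0],[0,0,0]], "delta_rot": [[0,0,0],[0,0,0],[0,0,0],[0,0,0],[0,0,0],[0,0,0],[0,0,0],[0,0,0]]}}

```text
t: 13.75
position: [0.483, 0.3295, 0.2515]
eef_rot: [2.361, -2.069, -0.001]
wrist_force: [-1.1, 0.0, -1.6]
grip_width: 0.248
grasp_force: 39.2
```

Call:
{"name": "drive_tool", "arguments": {"linear": [[0.01,-0.002,0],[0.02,-0.003,0],[0.026,-0.005,0],[0.026,-0.005,0],[0.026,-0.005,0],[0.026,-0.005,0],[0.026,-0.005,0],[0.026,-0.005,0],[0.026,-0.005,0],[0.026,-0.005,0],[0.026,-0.005,0],[0.02,-0.003,0],[0.015,-0.002,0],[0.01,-0.001,0],[0,0,0],[0,0,0],[0,0,0]], "delta_rot": [[0,0,0],[0,0,0],[0,0,0],[0,0,0],[0,0,0],[0,0,0],[0,0,0],[0,0,0],[0,0,0],[0,0,0],[0,0,0],[0,0,0],[0,0,0],[0,0,0],[0,0,0],[0,0,0],[0,0,0]]}}

```text
t: 15.45
position: [0.5794, 0.0313, 0.2533]
eef_rot: [-2.364, 2.069, 0.0]
wrist_force: [-0.6, -0.4, -0.9]
grip_width: 0.247
grasp_force: 39.2
```

```bash
python3 hole.py w4.png .5798 .0306; python3 - <<'E'
from h import *
a=cv2.imread('pics/w4.png')[180:380,220:420]
s=ctrl.sense();save('side','s4.png');save('top','t4.png')
cs=cam('side');ct=cam('top');h=np.array([.58,.031,.102])
us=proj(cs,h)[0];ut=proj(ct,h)[0];print(us,ut)
def crop(f,u,r,k):
    x,y=int(u[0])-r,int(u[1])-r;print(f,x,y,k)
    return cv2.resize(cv2.imread(f)[y:y+2*r,x:x+2*r],(400,400),interpolation=2)
S=crop('pics/s4.png',us-[0,15],40,5)
cv2.imwrite('pics/c4.png',np.hstack([cv2.resize(a,(400,400)),S]))
E
```

```text
[0.57944776 0.031282   0.25327636] [[0.132, -0.991, -0.0], [-0.991, -0.132, 0.0], [-0.0, 0.0, -1.0]]
expected [321.67295429 216.85116936]
75 1 [ 48  44  27  25 484] [321.83677686 212.22727273] [0.58013082 0.02723848 0.102     ]
[331.62965812 244.39096807] [325.4398276  242.10664506]
pics/s4.png 291 189 5
```

View pics/c4.png

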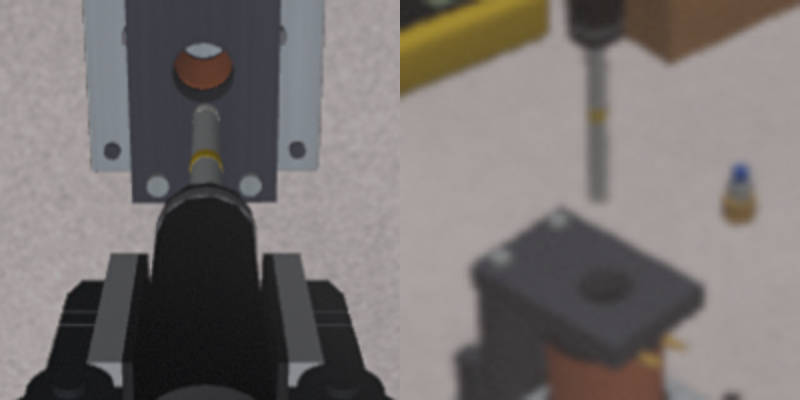

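Left is the wrist view: hole centre about (322.2,215.8), stem tip about (323,234), band about (322.5,260). Right is the side view: hole about (332.2,246.4), tip about (330.4,229), band about (330.4,212). The pen hangs upright above the yoke.

```bash
cat > rel.py <<'E'
from h import *
s=ctrl.sense();tz=s['position'][2]-.109
RT=R.from_rotvec(s['eef_rot']).as_matrix()
def rel(n,hole,tip,band):
    c=cam(n,s);h=atz(c,hole,.102);t=atz(c,tip,tz);b=atz(c,band,tz+.041)
    print(n,'hole',h.round(4),'tip',t.round(4),'band',b.round(4),'tool d tip->hole',(RT.T@(h-t))[:2].round(4),'tilt',(RT.T@(b-t))[:2].round(4))
E
python3 - <<'E'
from rel import *
print(s['position'])
rel('wrist',(322.2,215.8),(323,233.5),(322.5,260))
rel('side',(332.2,246.4),(330.4,229),(330.4,212.3))
w=cv2.imread('pics/w4.png')
cv2.imwrite('pics/c5.png',cv2.resize(w[190:290,285:365],(640,800),interpolation=2)[:600])
m=w.max(2)
for y in range(228,262,4):print(y,m[y,308:340])
ct=cam('wrist',s);print(proj(ct,np.r_[s['position'][:2],tz]),proj(ct,np.r_[s['position'][:2],tz+.041]))
E
```

```text
[0.57949621 0.03130572 0.25335304]
wrist hole [0.5796 0.0298 0.102 ] tip [0.5792 0.029  0.1444] band [0.5794 0.0302 0.1854] tool d tip->hole [-0.0007 -0.0005] tilt [-0.0011 -0.0003]
side hole [0.5768 0.0252 0.102 ] tip [0.5751 0.0278 0.1444] band [0.5739 0.0252 0.1854] tool d tip->hole [ 0.0028 -0.0013] tilt [0.0024 0.0016]
228 [69 68 68 65 61 52 47 46 45 47 47 47 47 48 47 46 49 50 48 48 48 50 54 66
 69 67 69 68 69 70 70 71]
232 [68 69 69 68 69 69 69 69 68 66 67 77 81 86 88 86 81 76 70 69 70 70 69 69
 69 67 68 69 67 69 68 71]
236 [ 70  68  69  68  70  68  67  68  73  85  90  91  90  88  88  88  85  83
  83  99 104  71  68  69  68  68  68  68  68  70  69  71]
240 [69 70 68 67 68 68 68 71 81 84 88 90 90 91 90 89 87 84 81 76 74 81 68 68
 67 67 66 70 69 68 70 71]
244 [68 69 68 68 70 69 68 68 73 85 89 90 89 90 88 89 86 83 80 76 70 67 68 68
 69 67 69 69 68 70 70 70]
248 [67 68 68 68 68 68 67 70 78 86 89 90 92 90 89 89 87 85 80 75 70 67 66 68
 67 68 68 67 68 70 70 71]
252 [67 67 68 68 69 67 67 70 80 87 90 91 91 90 89 91 86 85 81 77 73 68 66 67
 68 67 67 68 70 69 69 69]
256 [69 68 67 69 69 69 68 73 81 88 92 94 96 95 94 93 92 91 86 82 76 68 68 67
 67 66 69 66 67 68 70 71]
260 [ 68  69  67  68  67  69  63  83 117 120  99  91  94  91  91  89  88  87
  83  83  92  93  72  68  68  67  67  69  67  68  71  70]
[[322.05982543 236.93914861]] [[322.05435221 261.91515386]]
```

View pics/c5.png

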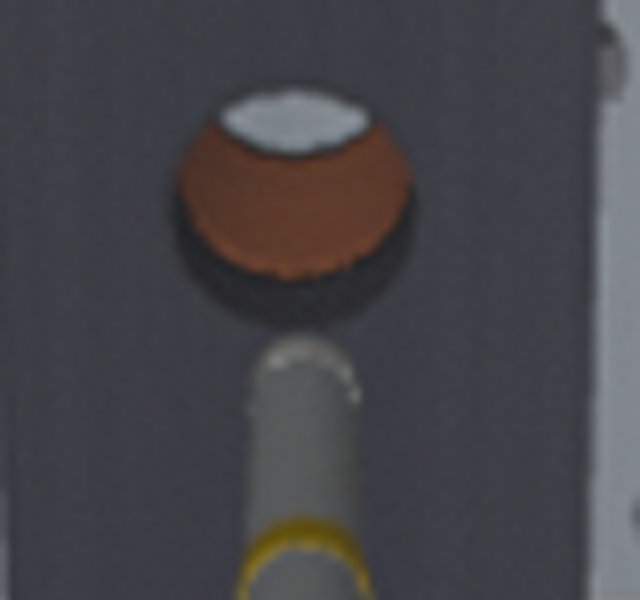

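Call:
{"name": "drive_tool", "arguments": {"linear": [[0.001,-0.001,0.008],[0.001,0,0.01],[0,0,0.01],[0,0,0.005],[0,0,0],[0,0,0],[0,0,0]], "delta_rot": [[0,0,0],[0,0,0],[0,0,0],[0,0,0],[0,0,0],[0,0,0],[0,0,0]]}}

```text
t: 16.3
position: [0.5811, 0.0287, 0.2209]
eef_rot: [-2.363, 2.07, -0.001]
wrist_force: [0.6, -0.0, -0.9]
grip_width: 0.25
grasp_force: 39.2
```

```bash
python3 - <<'E'
from rel import *
print(s['position'],tz)
w=save('wrist','w6.png')[:,:,::-1];S=save('side','s6.png')[:,:,::-1]
cv2.imwrite('pics/c6.png',np.hstack([cv2.resize(w[180:280,270:370],(400,400),interpolation=2),cv2.resize(S[209:259,307:357],(400,400),interpolation=2)]))
for n in('wrist','side'):
    c=cam(n,s);print(n,proj(c,np.r_[s['position'][:2],tz]),proj(c,np.r_[s['position'][:2],tz+.041]))
E
```

```text
[0.58106217 0.02872423 0.22092265] 0.1119226495967141
wrist [[322.21320648 236.96690749]] [[322.16582118 261.93514573]]
side [[332.69458293 240.7933504 ]] [[332.41951235 224.03689598]]
```

View pics/c6.png

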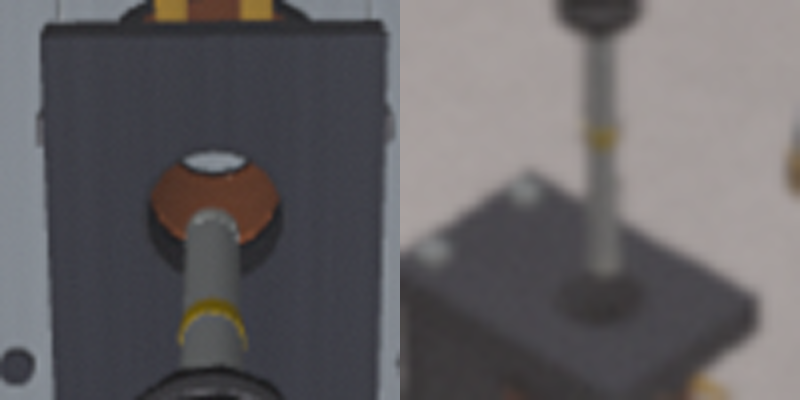

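Both views show the stem tip just above the hole, entering near its centre. Wrist: hole about (323.75,232.9), tip about (323.4,237.5). Side: hole about (331.9,246.2), tip about (332.5,243).

```bash
python3 - <<'E'
from rel import *
rel('wrist',(323.75,232.9),(323.4,237.5),(323,262))
rel('side',(331.9,246.2),(332.5,243),(332.1,226.1))
print(proj(cam('side'),[(.5768,.0258,.102),(.5768,.0258,.1119),(.5768,.0258,.1529)]))
E
```

```text
wrist hole [0.58   0.0293 0.102 ] tip [0.5803 0.0291 0.1119] band [0.5806 0.0288 0.1529] tool d tip->hole [-0.0002  0.0003] tilt [ 0.0003 -0.0003]
side hole [0.5767 0.0261 0.102 ] tip [0.5763 0.0235 0.1119] band [0.5763 0.0239 0.1529] tool d tip->hole [-0.0025 -0.0008] tilt [-0.0004 -0.0001]
[[332.03114008 246.26107092]
 [331.96204568 242.34152361]
 [331.66581892 225.55708378]]
```

Call:
{"name": "drive_tool", "arguments": {"linear": [[-0.001,0,0.002],[0,0,0.005],[0,0,0.007],[0,0,0.008],[0,0,0.008],[0,0,0.008],[0,0,0.007],[0,0,0.004],[0,0,0.001],[0,0,0],[0,0,0],[0,0,0]], "delta_rot": [[0,0,0],[0,0,0],[0,0,0],[0,0,0],[0,0,0],[0,0,0],[0,0,0],[0,0,0],[0,0,0],[0,0,0],[0,0,0],[0,0,0]]}}

```text
t: 17.6
position: [0.5809, 0.0298, 0.1708]
eef_rot: [-2.363, 2.07, -0.001]
wrist_force: [-0.9, 0.2, 0.2]
grip_width: 0.245
grasp_force: 39.2
```

```bash
python3 - <<'E'
from rel import *
print(s['position'],s['eef_rot'],s['wrist_force'],tz)
w=save('wrist','w7.png')[:,:,::-1];S=save('side','s7.png')[:,:,::-1]
cv2.imwrite('pics/c7.png',np.hstack([cv2.resize(w[200:300,270:370],(400,400),interpolation=2),cv2.resize(S[209:259,307:357],(400,400),interpolation=2)]))
c=cam('wrist',s);print(proj(c,np.r_[s['position'][:2],.102]))
E
```

```text
[0.58090392 0.02978493 0.1707798 ] [-2.36267361e+00  2.06976809e+00 -7.71310375e-04] [-0.89236791  0.21135589  0.23807709] 0.061779804282031184
[[322.14236953 261.35942561]]
```

View pics/c7.png

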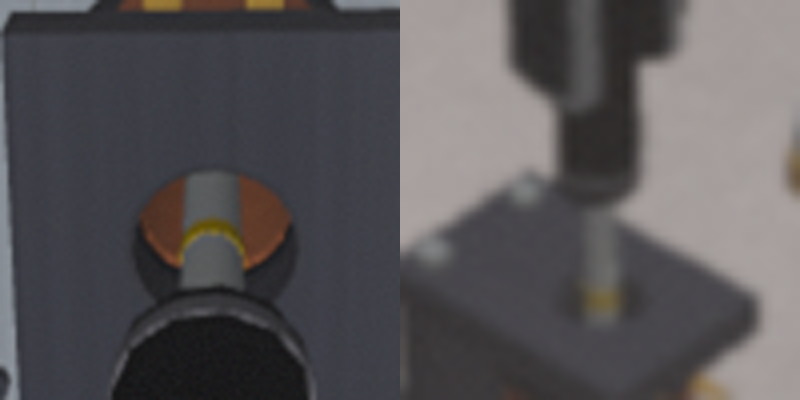

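The side view shows the band at (601,299) against the hole centre (599,298), so it is level and centred. The wrist view shows the stem about 1 mm off towards the handle side, with a clear gap all round. I'll nudge it 1 mm, let it settle and hand in.

Call:
{"name": "drive_tool", "arguments": {"linear": [[0.001,0,0],[0,0,0],[0,0,0],[0,0,0],[0,0,0],[0,0,0],[0,0,0],[0,0,0]], "delta_rot": [[0,0,0],[0,0,0],[0,0,0],[0,0,0],[0,0,0],[0,0,0],[0,0,0],[0,0,0]]}}

```text
t: 18.5
position: [0.5808, 0.0288, 0.1703]
eef_rot: [2.363, -2.07, 0.0]
wrist_force: [-0.1, 0.6, 0.0]
grip_width: 0.247
grasp_force: 39.2
```

```bash
python3 -c "
from bench import ctrl
print(ctrl.sense()['position'],ctrl.sense()['grasp_force']);print(ctrl.sign_off())"
```

```text
[0.58083037 0.02878001 0.17031149] 39.230520129203796
the job is handed in; nothing more can be done
None
```

I handed the job in with the carriage home against its stop and the pen held still and upright in the hole; the last pictures showed the band within about 1 mm of level and centred with clearance all round, but sign-off gave no verdict.

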